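# Pack the waxed dental casts and put the spatula away

## Task

Clear up this dental case: stand the wax spatula, which was left lying across the case pan, in the blue beaker with its blade up, and pack the two waxed plaster casts upright in the pan, the pink-waxed one flat on the pink mat and the red-waxed one flat on the red mat. The casts are brittle: grip them with no more than about 30 N and set them down gently, never dropped or tipped over. Leave everything else on the bench where it is.

Things in the scene. Friction and masses are not known exactly. Their poses are not given: they have to be found in the camera images.
- cast_pink: yellow plaster cast with bright pink wax and ivory teeth on top, loose, 160 g: block 62 (x) by 52 (y) by 30 mm high, flat upright sides, teeth and wax to 42 mm. Origin: centre of underside, z up, teeth arch towards -x. Cracks at a grip over 37 N (each finger) or over 40 N against the pan: grip the flat sides with 20 to 30 N, TCP 28 mm above the underside; lower it slowly, release within 5 mm
- cast_red: yellow plaster cast with deep red wax and ivory teeth on top, loose, 160 g: block 62 (x) by 52 (y) by 30 mm high, flat upright sides, teeth and wax to 42 mm. Origin: centre of underside, z up, teeth arch towards -x. Cracks at a grip over 37 N (each finger) or over 40 N against the pan: grip the flat sides with 20 to 30 N, TCP 28 mm above the underside; lower it slowly, release within 5 mm
- pan: grey open metal pan, fixed, outside 120 (x) by 252 (y) by 32 mm high, walls 4 mm; a low divider 4 mm thick (top 14 mm above the bench) makes two pockets, each 112 (x) by 120 mm (y) inside: pink mat in the +y one, red mat in the -y one. Origin: centre of the underside
- pocket_pink (a point): centre of the pink mat's upper face (6 mm above the bench), axes as the pan's
- pocket_red (a point): centre of the red mat's upper face (6 mm above the bench), axes as the pan's
- spatula: wax spatula 190 mm long along its x, loose, lying across the pan's long walls (underside 32 mm above the bench), anywhere along the pan: square dark wood handle 12 x 12 mm, x = -95 to +55 mm, then a thin steel blade to +95 mm. Origin: underside, mid-length. 60 g; centre of mass about 10 mm from mid-length towards the handle's plain end
- spatula_butt (a point): plain end of the handle, on its axis (x = -95 mm, 6 mm above the underside)
- spatula_tip (a point): tip of the blade (x = +95 mm, on the axis)
- spatula_grip (a point): point on the handle's axis 15 mm from mid-length towards the blade, 110 mm from the plain end: a good place to grip
- beaker: blue ceramic instrument beaker, loose, 350 g, round, outside 68 mm across, 90 mm high, straight wall 4 mm, inside 60 mm across. Origin: centre of the underside, z up
- beaker_in (a point): centre of the beaker's inner floor, 5 mm above its underside
- beaker_rim (a point): centre of the beaker's mouth, 90 mm above its underside
- cast_bare: bare pale-grey plaster dental cast without wax, 62 x 52 x 42 mm high; a bystander. Loose; origin at the centre of the underside
- coffee: green paper coffee cup with white lid, 80 mm across, 107 mm high; a bystander. Loose; origin at the centre of the underside
- burner: small amber glass spirit burner, 72 mm across, 72 mm high, behind the pan (equipment up to 190 mm high stands farther back, beyond x = 0.74); a bystander. Loose; origin at the centre of the underside
- bowl: green mixing bowl, 110 mm across, 55 mm high; a bystander. Loose; origin at the centre of the underside
- waxbox: flat cardboard box of wax sheets, 80 (x) x 110 (y) x 25 mm high; a bystander. Loose; origin at the centre of the underside
- monomer: amber bottle, 52 mm across, 120 mm high; a bystander. Loose; origin at the centre of the underside
- articulator: brass hinged-looking articulator frame (rigid), 90 x 75 mm, 88 mm high; a bystander. Loose; origin at the centre of the underside
Mind the look-alikes: they are no part of the job. There is more than one size of the spatula; the one meant has the size given above.

How it is judged:
By the outcome, as a careful person would: the job done as asked, in the order asked, and still so for the second after the job is handed in, with the robot touching nothing.
It also fails if it takes over 72 s, if anything falls off the work surface, if the arm or the gripper's body presses on something with over 40 N, if the wrist force passes 120 N, or if a joint passes its speed limit or range.

## Robot

A 6-joint arm with a two-finger parallel gripper is mounted at the origin on the work surface. World frame = base frame: x ahead of the robot, y to its left, z up, the work surface at z = 0. Lengths are in m, angles in rad, forces in N, time in s.
With the tool pointing down it reaches from about 0.35 to 0.775 m from the base axis. Payload 7.3 kg.
Tool frame: the origin (TCP) lies between the finger pads, 19 mm behind the fingertips; this is the grasp point; z points along the fingers, y is the direction in which the jaws open and shut (so a half turn about z gives the same grasp; the last joint's range is limited). The gripper opens to 92 mm and grips with 3 to 60 N. Pads are 19 mm wide; open, the fingers measure 130 mm over their backs; the gripper's body (75 mm by 190 mm) begins 47 mm behind the grasp point.
Start: joints at [1.196, 0.342, 1.524, -0, 1.275, -0.146], TCP at [0.119, 0.511, 0.246] pointing down, gripper open.
Joint ranges: [-2.53, 2.53], [-0.77, 2.02], [0.04, 2.7], [-1, 4.14], [0.28, 2.66], [-3.11, 3.11]. Speed limits (rad/s): [2.57, 2.57, 3.14, 3.14, 3.14, 3.14].

## Interface

Orientations are given as [roll, pitch, yaw] about the fixed x, y, z axes, in that order (R = Rz(yaw) Ry(pitch) Rx(roll)).
In Python, from cell import robot, eyes gives the robot as it stands.
- The arm moves only by the shell command python3 -m handwheel 'ROWS' [FORCE]. ROWS is JSON, one flat list of numbers, 7 for each row, row after row: the shift along the tool's x, y, z in cm, then the turn, a rotation vector about the tool's x, y, z in degrees, then the gripper command: -1 is fully open, 1 is shut, values between are in proportion. A call has 1 to 12 rows; each row is the pose to reach, as a shift and turn from the pose commanded when the call began, along the tool's axes at that moment; what a row does not reach only later rows make up. A row lasts 1/12 s, in which the tool goes at most 41.7 mm and 7.16 degrees, less where a joint would pass 70% of its speed; a pose out of reach is approached as far as the arm can. A call with a gripper value outside its range is refused whole. The fingers move at their own pace and stop on an object; FORCE is the grip in N (left out, the last holds). Time passes only in rows, so rows that repeat a pose let the fingers close. It gives the time, the measured TCP pose, the force and the opening at its end, in the units of the state.
- robot.observe(): the state, without advancing time (a new reading comes with each control period).
- eyes.read_camera(name): name is "scene" or "top" or "wrist"; returns (picture, depth): 420x560x3 uint8, blue, green, red; 420x560 float32, m along the optical axis (not along the pixel's ray), 0 where there is no reading.
- eyes.camera_info(name): a dict with "fovy" (degrees; the focal length in pixels is half the picture's height over the tangent of half this angle, whatever the lens; pixels are square), "cx", "cy" (the principal point, pixels), "k1" (the pictures are not rectified: a ray, as slopes to the right and down, at radius r is drawn at 1 + k1 r^2 times it, then the intrinsics apply), "position" and "attitude" of the camera in the world. Camera axes: x right, y down, z forward; pixel columns grow to the right and rows downward; lengths in m; the calibration is good to about 2 mm. A picture is of the moment at which its call begins: read the wrist's pose just before it. camera_info takes no time and is no camera call; for the wrist camera it gives the pose at the moment of the call.
- robot.hand_in(): hands the job in, once; it reports no verdict.
The state is a dict: "time": time; "qpos": joint angles; "qvel": joint speeds; "joint_efforts": joint torques, N m; "tool_pos": TCP position; "tool_rot": TCP orientation; "contact_force": force on the tool from outside, world axes, zero at the start; "torque": the same for the moment, N m; "opening": finger opening in m.
Only numpy, scipy, OpenCV 4.12 (cv2) and the standard library are available. Lean on these libraries where they do the work, as an engineer would, in place of code of your own. Each camera call takes 0.05 s, during which the arm holds its last target. There are 200 camera calls.

## Working session

There is one attempt and no reset: what is moved stays moved. The work goes in short steps, Python scripts to look and compute and a shell command to move; the robot and the scene stay as the last step left them, time stands still between calls to the robot, and variables do not carry over. Pictures are saved under pics/ and viewed, about 8 in all and at most 12, crops included, and the job is handed in when it is done.

```bash
ls; mkdir -p pics; python3 - <<'E'
from cell import robot, eyes
import cv2,numpy as np
s=robot.observe(); print(s)
for n in("scene","top"):
    p,d=eyes.read_camera(n); cv2.imwrite(f"pics/{n}0.png",p); np.savez(f"{n}0.npz",p=p,d=d)
    print(eyes.camera_info(n))
print(eyes.camera_info("wrist"))
E
```

```text
pics
{'time': 0.0, 'qpos': array([ 1.19605156e+00,  3.42778342e-01,  1.52502395e+00,  7.81535372e-07,
        1.27538314e+00, -1.46008416e-01]), 'qvel': array([-0.00048916, -0.00010265,  0.00047268,  0.00052783, -0.00020402,
        0.00049029]), 'joint_efforts': array([-1.13132042e-03, -4.31247067e+01, -2.44225323e+01,  7.17013143e-02,
        5.61280386e-02, -1.27172584e-04]), 'tool_pos': array([0.11888541, 0.51097602, 0.24481365]), 'tool_rot': array([-3.14001693e+00, -2.32473535e-04,  2.91285589e+00]), 'contact_force': array([-0.54218667, -0.20621369, -0.19453243]), 'torque': array([ 0.01964787, -0.06101039,  0.01216509]), 'opening': 0.09171722142474553}
{'fovy': 49.19347993933298, 'cx': 283.3418246998053, 'cy': 211.92035080049664, 'k1': -0.14035977126832294, 'position': array([ 1.24571738, -0.49466119,  1.11183103]), 'attitude': array([-2.43560438, -0.00537957,  1.01269883])}
{'fovy': 55.217508563207666, 'cx': 278.0896245045813, 'cy': 206.4373851110032, 'k1': 0.0031599375171502513, 'position': array([ 0.31724708, -0.00721383,  1.08685726]), 'attitude': array([-2.97601576, -0.01530402, -1.54380251])}
{'fovy': 59.330828658345425, 'cx': 278.91639721199834, 'cy': 205.54304352204326, 'k1': -0.09693715598263125, 'position': array([0.04357614, 0.52763014, 0.38329825]), 'attitude': array([2.85196588e+00, 7.81493042e-04, 1.34197133e+00])}
```

View pics/top0.png

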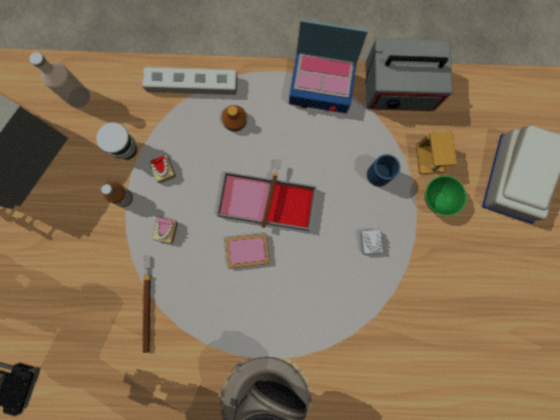

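View pics/scene0.png

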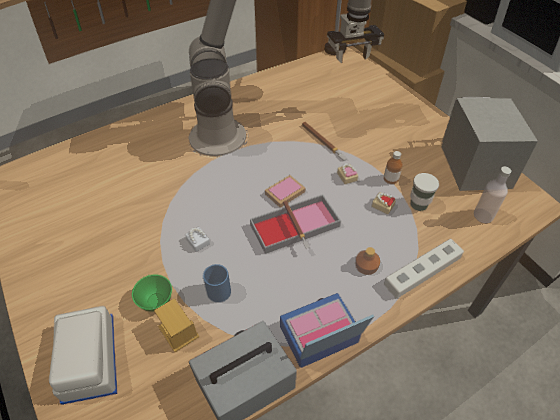

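The meant spatula lies across the pan at top (270,200). The look-alike at top (147,310) is off to the left on the bench. The casts are pink (164,230), red (162,168) and bare grey (371,242). The beaker is at (385,170). I'll measure these and make one enlarged crop.

```bash
cat > h.py <<'E'
import numpy as np,cv2
from scipy.spatial.transform import Rotation as Ro
def K(c):
    f=210/np.tan(np.radians(c['fovy'])/2); return np.array([[f,0,c['cx']],[0,f,c['cy']],[0,0,1]])
def rays(c,uv):
    u=cv2.undistortPoints(np.float64(uv).reshape(-1,1,2),K(c),np.array([c['k1'],0,0,0.]))[:,0]
    return Ro.from_euler('xyz',c['attitude']).apply(np.c_[u,np.ones(len(u))])
def plane(c,uv,z):
    r=rays(c,uv); return c['position']+r*((z-c['position'][2])/r[:,2])[:,None]
def cloud(c,d):
    v,u=np.indices(d.shape); r=rays(c,np.c_[u.ravel(),v.ravel()])
    return (c['position']+r*d.ravel()[:,None]).reshape(*d.shape,3)
def rect(P): # xy points -> centre, sizes, angle of first side(deg)
    (c,s,a)=cv2.minAreaRect(np.float32(P*1000)); return np.round([*c,*s,a],1)
E
python3 - <<'E'
from cell import robot,eyes
from h import *
print([m for m in dir(robot) if m[0]!='_'])
z=np.load('top0.npz');p,d=z['p'],z['d'];c=eyes.camera_info('top');X=cloud(c,d)
def comp(u,v,lo,hi,r=40):
    m=np.zeros(d.shape,np.uint8);s=(slice(max(0,v-r),v+r),slice(max(0,u-r),u+r))
    m[s]=((X[...,2]>lo)&(X[...,2]<hi))[s]
    n,l,st,ce=cv2.connectedComponentsWithStats(m); k=l[v,u] or 1+np.argmax(st[1:,4]); return l==k
for n,u,v,lo,hi in [('pink',164,230,.02,.05),('red',162,168,.02,.05),('bare',371,242,.015,.06),('beakerrim',385,160,.08,.1),('pan',240,185,.024,.06),('coffee',116,138,.09,.13),('burner',233,118,.05,.1),('waxbox',247,250,.015,.04),('bowl',445,197,.04,.07),('art',435,150,.06,.1),('mono',114,192,.1,.13)]:
    m=comp(u,v,lo,hi,50); P=X[m]; print(n,m.sum(),rect(P[:,:2]),np.round(np.median(P,0),3))
print('bench z',np.median(X[300:320,230:300,2]),'mats',X[200,240],X[205,300])
a=cv2.resize(p[130:260,130:410],None,fx=2.8,fy=2.8,interpolation=2); cv2.imwrite('pics/crop.png',a)
E
```

```text
['IKError', 'hand_in', 'observe']
pink 464 [423.7 279.1  52.7  62.1  79.1] [0.422 0.276 0.035]
red 441 [589.7 298.6  59.8  51.9  24.7] [0.588 0.296 0.035]
bare 475 [ 408.6 -270.7   62.2   52.4    6.4] [ 0.407 -0.269  0.03 ]
beakerrim 183 [ 597.2 -295.7   66.8   66.9   68. ] [ 0.597 -0.296  0.088]
pan 652 [528.5  48.7 185.8 191.3   1.3] [0.525 0.012 0.035]
coffee 814 [646.5 408.5  77.7  82.2   5.9] [0.645 0.407 0.106]
burner 113 [741.8 110.5  27.7  26.5  88.7] [0.739 0.109 0.069]
waxbox 1261 [376.1  59.6  80.1 109.8   8.3] [0.375 0.059 0.023]
bowl 405 [ 533.2 -460.   107.8  108.8   44.7] [ 0.543 -0.483  0.052]
art 819 [ 650.9 -440.5   90.4   69.8    2.1] [ 0.652 -0.441  0.087]
mono 261 [621.4 406.1  27.   75.4   1.5] [0.624 0.406 0.106]
bench z 0.00037490455195454686 mats [0.51250158 0.0854119  0.0088629 ] [ 0.50421722 -0.07871244  0.0048535 ]
```

View pics/crop.png

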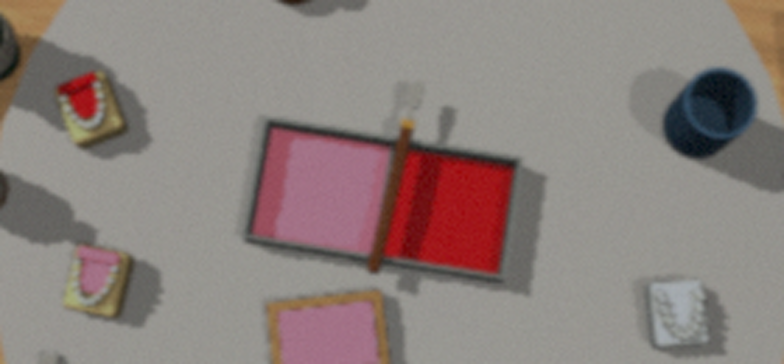

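The crop shows the right spatula: a brown handle from (374,270) to the ferrule at (407,122), with the blade at the +x end. It crosses the pan near the divider. The look-alike is longer and lies on the bench. Pink cast (97,282) and red cast (88,108) both carry wax, and the one at (678,312) is bare.

```bash
python3 - <<'E'
from cell import robot,eyes
from h import *
z=np.load('top0.npz');p,d=z['p'],z['d'];c=eyes.camera_info('top');X=cloud(c,d)
cr=lambda l:np.array(l)/2.8+130+np.array([0,0])
pc=plane(c,cr([(268,122),(518,158),(500,277),(247,241)]),.032)
print('pan',pc.mean(0)*1000, rect(pc[:,:2]))
hsv=cv2.cvtColor(p,40).astype(int)
m=np.zeros(d.shape,bool);m[150:245,250:290]=True
mm=m&(X[...,2]>.035)&(X[...,2]<.06); P=X[mm]
print('sp all',mm.sum(),rect(P[:,:2]),np.median(P[:,2]), P[:,0].min(),P[:,0].max())
# brown mask rays onto z=.044
b=m&(hsv[...,0]<20)&(hsv[...,1]>70)&(hsv[...,2]<140)&(p[...,2]-p[...,0].astype(int)>15)
# keep low red saturation: handle darker than red mat
b&=(X[...,2]>.03)
v,u=np.nonzero(b);Q=plane(c,np.c_[u,v],.044);print('handle',len(u),rect(Q[:,:2]))
# bench silhouettes: longest spatula-like on left for size check
l=plane(c,[(146,350),(148,258)],.006);print('lookalike length',np.linalg.norm(l[0]-l[1]))
l=plane(c,cr([(374,270),(407,122),(409,83)]),.042);print('spat butt,ferrule,tip',l,np.linalg.norm(l[0]-l[2]))
# scene rim + pan cross-check
E
```

```text
pan [507.58966158  11.74138904  32.        ] [507.4  11.4 243.6 117.   83.4]
sp all 321 [523.1 -16.8  79.5 186.8  69. ] 0.04282112878794919 0.4362430130389327 0.6228766575766087
handle 248 [5.086e+02 4.000e-01 1.340e+02 6.030e+01 7.100e+00]
lookalike length 0.23396483787590563
spat butt,ferrule,tip [[ 0.438129    0.01803924  0.042     ]
 [ 0.58111658 -0.00877465  0.042     ]
 [ 0.61968077 -0.00961289  0.042     ]] 0.18364554631391455
```

```bash
python3 - <<'E'
import numpy as np
from scipy.spatial.transform import Rotation as R
E=R.from_euler
for sgn in(1,-1):
  for j1 in(-.45,):
    for s in (1.95,2.3):
      for phi in (-.45,-.1,.3,.7):
        z=np.array([np.cos(phi),np.sin(phi),0]);x=np.array([0,0,1.])*sgn;y=np.cross(z,x)
        M=R.from_matrix(np.c_[x,y,z]); A=E('ZY',[j1,s]).inv()*M*E('z',-np.pi/2)
        a=A.as_euler('ZYZ')
        print(sgn,s,phi,np.round(a,2),np.round([a[0]+np.pi,-a[1],a[2]+np.pi],2))
E
```

```text
1 1.95 -0.45 [ 3.14  0.38 -1.57] [ 6.28 -0.38  1.57]
1 1.95 -0.1 [ 2.36  0.51 -0.86] [ 5.5  -0.51  2.28]
1 1.95 0.3 [ 1.95  0.82 -0.53] [ 5.09 -0.82  2.61]
1 1.95 0.7 [ 1.73  1.18 -0.41] [ 4.88 -1.18  2.73]
1 2.3 -0.45 [ 3.14  0.73 -1.57] [ 6.28 -0.73  1.57]
1 2.3 -0.1 [ 2.64  0.79 -1.2 ] [ 5.78 -0.79  1.94]
1 2.3 0.3 [ 2.19  0.99 -0.92] [ 5.33 -0.99  2.22]
1 2.3 0.7 [ 1.86  1.26 -0.77] [ 5.   -1.26  2.37]
-1 1.95 -0.45 [-3.14  0.38  1.57] [ 0.   -0.38  4.71]
-1 1.95 -0.1 [2.36 0.51 2.28] [ 5.5  -0.51  5.42]
-1 1.95 0.3 [1.95 0.82 2.61] [ 5.09 -0.82  5.75]
-1 1.95 0.7 [1.73 1.18 2.73] [ 4.88 -1.18  5.87]
-1 2.3 -0.45 [-3.14  0.73  1.57] [ 0.   -0.73  4.71]
-1 2.3 -0.1 [2.64 0.79 1.94] [ 5.78 -0.79  5.08]
-1 2.3 0.3 [2.19 0.99 2.22] [ 5.33 -0.99  5.36]
-1 2.3 0.7 [1.86 1.26 2.37] [ 5.   -1.26  5.51]
```

```bash
cat >> h.py <<'E'
def plan(s,pos,yaw=None,R=None):
    """shift cm & rotvec deg in tool axes from state to world target (tool down with yaw deg, or R)"""
    T=Ro.from_euler('xyz',s['tool_rot']); G=R if R is not None else Ro.from_euler('xyz',[np.pi,0,np.radians(yaw)])
    return np.round(T.inv().apply(np.array(pos)-s['tool_pos'])*100,2), np.round((T.inv()*G).as_rotvec(degrees=True),1)
E
python3 - <<'E'
from cell import robot
from h import *
s=robot.observe();print(plan(s,[.544,-.002,.25],80.5),plan(s,[.544,-.002,.25],-9.5))
E
```

```text
(array([-53.04, -40.32,  -0.47]), array([-0.1,  0. , 86.4])) (array([-53.04, -40.32,  -0.47]), array([-0.000e+00,  1.000e-01,  1.764e+02]))
```

```bash
python3 -m handwheel '[-53,-40.3,-0.5,0,0,86.4,-1, -53,-40.3,-0.5,0,0,86.4,-1, -53,-40.3,-0.5,0,0,86.4,-1, -53,-40.3,-0.5,0,0,86.4,-1, -53,-40.3,-0.5,0,0,86.4,-1, -53,-40.3,-0.5,0,0,86.4,-1, -53,-40.3,-0.5,0,0,86.4,-1, -53,-40.3,-0.5,0,0,86.4,-1, -53,-40.3,-0.5,0,0,86.4,-1, -53,-40.3,-0.5,0,0,86.4,-1, -53,-40.3,-0.5,0,0,86.4,-1, -53,-40.3,-0.5,0,0,86.4,-1]'
python3 - <<'E'
from cell import robot
from h import *
s=robot.observe();print(s['qpos'],s['tool_pos'],plan(s,[.544,-.002,.25],-9.5))
E
```

```text
time: 1.1
tool_pos: [0.4388, 0.1244, 0.2492]
tool_rot: [-3.141, -0.0, 1.406]
contact_force: [0.9, 0.5, -0.3]
opening: 0.0917
[1.07748924e-01 2.12444372e-01 1.69491844e+00 1.96663320e-04
 1.23445378e+00 2.72141705e-01] [0.4387814  0.12436358 0.24918557] (array([-10.74,  12.45,  -0.09]), array([-0. ,  0. , 90.1]))
```

```bash
python3 -m handwheel '[-10.7,12.4,0,0,0,90,-1, -10.7,12.4,0,0,0,90,-1, -10.7,12.4,0,0,0,90,-1, -10.7,12.4,0,0,0,90,-1, -10.7,12.4,0,0,0,90,-1, -10.7,12.4,0,0,0,90,-1, -10.7,12.4,0,0,0,90,-1, -10.7,12.4,0,0,0,90,-1, -10.7,12.4,0,0,0,90,-1, -10.7,12.4,0,0,0,90,-1, -10.7,12.4,0,0,0,90,-1, -10.7,12.4,0,0,0,90,-1]'
python3 -m handwheel '[0,0,0,0,0,4,-1,0,0,0,0,0,4,-1,0,0,0,0,0,4,-1]'
python3 - <<'E'
from cell import robot,eyes
from h import *
s=robot.observe();print(s['qpos'],s['tool_pos'],s['tool_rot'],plan(s,[.544,-.002,.25],-9.5))
c=eyes.camera_info('wrist');p,d=eyes.read_camera('wrist');np.savez('w1.npz',p=p,d=d,pos=c['position'],att=c['attitude']);cv2.imwrite('pics/w1.png',p)
E
```

```text
time: 2.1
tool_pos: [0.5434, 0.0012, 0.2488]
tool_rot: [-3.141, 0.001, -0.093]
contact_force: [0.8, 0.1, 0.1]
opening: 0.0915
time: 2.35
tool_pos: [0.5435, 0.0012, 0.2489]
tool_rot: [-3.142, 0.001, -0.155]
contact_force: [0.5, -0.0, 0.6]
opening: 0.0917
[-1.38922185e-01  3.73752896e-01  1.46666173e+00  9.87086523e-05
  1.30190479e+00  1.58645608e+00] [0.54350156 0.00117804 0.24894122] [-3.14150890e+00  7.28157869e-04 -1.54608161e-01] (array([ 0.1 ,  0.31, -0.11]), array([-0. ,  0. ,  0.6]))
```

View pics/w1.png

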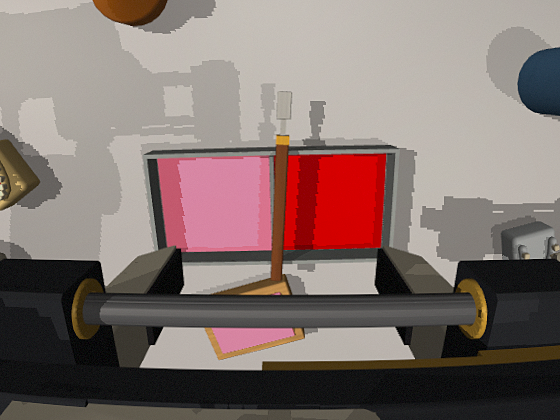

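The wrist view shows the spatula tip at (285,92), the ferrule near (283,140) and the handle running to (277,278). The pan's outer top corners are at (146,152) and (398,148), with the divider under the handle.

```bash
python3 - <<'E'
from cell import eyes
from h import *
z=np.load('w1.npz');p,d=z['p'],z['d'];c=dict(eyes.camera_info('wrist'),position=z['pos'],attitude=z['att']);X=cloud(c,d)
i=p.astype(int);b,g,r=i[...,0],i[...,1],i[...,2]
m=(X[...,2]>.036)&(X[...,2]<.052)&(d>0); m[:80]=0;m[255:]=0;m[:,:250]=0;m[:,320:]=0
print('depth strip',m.sum(),rect(X[m][:,:2]),np.median(X[m][:,2]))
for v in (95,125,160,190,220,245):
    u=np.nonzero(m[v])[0]
    if len(u):print(v,u.min(),u.max(),plane(c,[(u.mean(),v)],.043)[0].round(4), X[v,u].mean(0).round(4))
pan=(X[...,2]>.026)&(X[...,2]<.036)&(d>0);pan[255:]=0;pan[:,:130]=0;pan[:,420:]=0;pan[:130]=0
pan&=~m
print('pan',pan.sum(),rect(X[pan][:,:2]),'tip',plane(c,[(285,92)],.038),'corners',plane(c,[(146,152),(398,148)],.032))
for nm,mk in(('pink',(r>180)&(g>90)&(b>120)&(g<170)),('red',(r>90)&(g<40)&(b<50))):
    mk[:140]=0;mk[250:]=0;mk[:,:150]=0;mk[:,400:]=0
    v,u=np.nonzero(mk);P=plane(c,np.c_[u,v],.006);print(nm,len(u),rect(P[:,:2]))
E
```

```text
depth strip 1965 [545.4  -1.4  13.  159.7  78.8] 0.04271477493046516
95 277 291 [ 0.6202 -0.0163  0.043 ] [ 0.6202 -0.0164  0.0385]
125 280 285 [ 0.5939 -0.0109  0.043 ] [ 0.5937 -0.0109  0.0395]
160 275 287 [ 0.562  -0.0046  0.043 ] [ 0.562  -0.0046  0.0429]
190 274 285 [0.5335 0.0016 0.043 ] [0.5335 0.0016 0.0431]
220 273 284 [0.5034 0.0069 0.043 ] [0.5034 0.007  0.0428]
245 271 282 [0.4774 0.013  0.043 ] [0.4774 0.0131 0.0428]
pan 2241 [527.7  10.5 253.6 119.   81.6] tip [[ 0.62270581 -0.01768336  0.038     ]] corners [[ 0.58886587  0.12482754  0.032     ]
 [ 0.55474494 -0.11868718  0.032     ]]
pink 8037 [524.   52.3 118.  121.1  81.4]
red 9264 [501.4 -48.1 117.3 106.5  82.5]
```

```bash
python3 -m handwheel '[0.2,0.25,4,0,0,2.3,-1, 0.2,0.25,8,0,0,2.3,-1, 0.2,0.25,12,0,0,2.3,-1, 0.2,0.25,16,0,0,2.3,-1, 0.2,0.25,19,0,0,2.3,-1, 0.2,0.25,20.9,0,0,2.3,-1, 0.2,0.25,20.9,0,0,2.3,-1, 0.2,0.25,20.9,0,0,2.3,1, 0.2,0.25,20.9,0,0,2.3,1, 0.2,0.25,20.9,0,0,2.3,1, 0.2,0.25,20.9,0,0,2.3,1, 0.2,0.25,20.9,0,0,2.3,1]' 25
python3 -m handwheel '[0,0,0,0,0,0,1,0,0,0,0,0,0,1,0,0,0,0,0,0,1,0,0,0,0,0,0,1,0,0,0,0,0,0,1,0,0,0,0,0,0,1]'
```

```text
time: 3.4
tool_pos: [0.546, -0.0017, 0.0416]
tool_rot: [-3.141, -0.002, -0.197]
contact_force: [0.3, 0.0, -0.4]
opening: 0.0633
time: 3.9
tool_pos: [0.5452, -0.0016, 0.0402]
tool_rot: [-3.142, 0.0, -0.197]
contact_force: [-0.4, 0.6, 0.2]
opening: 0.0227
```

```bash
python3 -m handwheel '[0,0,0,0,0,0,1,0,0,0,0,0,0,1,0,0,0,0,0,0,1,0,0,0,0,0,0,1,0,0,-2,0,0,0,1,0,0,-5,0,0,0,1,0,0,-8,0,0,0,1,0,0,-11,0,0,0,1,0,0,-14,0,0,0,1,0,0,-17,0,0,0,1,0,0,-20,0,0,0,1,0,0,-21,0,0,0,1]'
python3 - <<'E'
from cell import robot,eyes
from h import *
s=robot.observe();print(s['qpos'],s['tool_pos'],s['tool_rot'])
tr=np.array([.45,-.25,.30])
for ph in (.3,.6):
  z=np.array([np.cos(ph),np.sin(ph),0]);x=np.array([0,0,1.]);R=Ro.from_matrix(np.c_[x,np.cross(z,x),z])
  print(ph,plan(s,tr,np.degrees(ph)),plan(s,tr,R=R))
E
```

```text
time: 4.9
tool_pos: [0.5467, -0.0018, 0.2549]
tool_rot: [-3.141, -0.007, -0.197]
contact_force: [0.8, 1.0, 0.0]
opening: 0.0117
[-1.43541716e-01  3.70917639e-01  1.45427393e+00  1.21602585e-04
  1.30910495e+00  1.62433931e+00] [ 0.54671348 -0.00179024  0.25486927] [-3.14108465 -0.00727937 -0.19711758]
0.3 (array([-4.59, 26.23, -4.56]), array([  0.1,  -0.4, -28.5])) (array([-4.59, 26.23, -4.56]), array([ 22.4,  87.6, -22.2]))
0.6 (array([-4.59, 26.23, -4.56]), array([  0.1,  -0.4, -45.7])) (array([-4.59, 26.23, -4.56]), array([ 35.8,  84.4, -35.6]))
```

```bash
python3 -m handwheel '[-0.3,4,-2,0,0,-7,1, -0.3,8,-4.5,0,0,-14,1, -0.3,12,-4.5,0,0,-20,1, -0.3,16,-4.5,0,0,-27,1, -0.3,20,-4.5,0,0,-34,1, -0.3,22.3,-4.5,0,0,-40,1, -0.3,22.3,-4.5,0,0,-40,1]'
python3 -m handwheel '[0,0,0,0,7,0,1, 0,0,0,0,14,0,1, 0,0,0,0,21,0,1, 0,0,0,0,28,0,1, 0,0,0,0,35,0,1, 0,0,0,0,42,0,1, 0,0,0,0,49,0,1, 0,0,0,0,56,0,1, 0,0,0,0,63,0,1, 0,0,0,0,70,0,1, 0,0,0,0,77,0,1, 0,0,0,0,84,0,1]'
python3 - <<'E'
from cell import robot,eyes
from h import *
s=robot.observe();print(s['qpos'],Ro.from_euler('xyz',s['tool_rot']).as_matrix().round(3),s['opening'])
E
```

```text
time: 5.48
tool_pos: [0.497, -0.2252, 0.2939]
tool_rot: [3.141, 0.003, 0.503]
contact_force: [-0.3, -0.1, -0.2]
opening: 0.0114
time: 6.48
tool_pos: [0.4983, -0.2203, 0.2951]
tool_rot: [-3.132, -1.471, 0.488]
contact_force: [0.6, 0.5, -2.0]
opening: 0.0119
[-1.16987544  0.51363221  2.02392319  1.43453569  1.54336889 -0.96872576] [[ 0.088  0.477  0.874]
 [ 0.047 -0.879  0.475]
 [ 0.995 -0.001 -0.1  ]] 0.011885086464625773
```

```bash
python3 - <<'E'
from cell import robot,eyes
from h import *
z=np.load('scene0.npz');c=eyes.camera_info('scene');X=cloud(c,z['d'])
m=(X[...,2]>.083)&(X[...,2]<.097)&(abs(X[...,0]-.597)<.05)&(abs(X[...,1]+.296)<.05);print('beaker scene',m.sum(),rect(X[m][:,:2]))
s=robot.observe();ph=.5
zz=np.array([np.cos(ph),np.sin(ph),0]);x=np.array([0,0,1.]);R=Ro.from_matrix(np.c_[x,np.cross(zz,x),zz])
print(plan(s,[.597,-.296,.26],R=R),s['tool_pos'])
E
```

```text
beaker scene 155 [ 598.5 -296.9   65.5   67.4    7.6]
(array([-2.98, 11.37,  5.38]), array([ 0.1,  5.7, -0.1])) [ 0.49827138 -0.22027018  0.29510586]
```

```bash
python3 -m handwheel '[-0.5,2.5,1.2,0,5.7,0,1, -1,5,2.4,0,5.7,0,1, -1.5,7.5,3.6,0,5.7,0,1, -2.2,10,4.8,0,5.7,0,1, -3,11.4,5.4,0,5.7,0,1, -3,11.4,5.4,0,5.7,0,1, -3,11.4,5.4,0,5.7,0,1, -3,11.4,5.4,0,5.7,0,1]'
python3 - <<'E'
from cell import robot,eyes
from h import *
s=robot.observe();print(s['qpos'].round(3),s['tool_pos'],Ro.from_euler('xyz',s['tool_rot']).as_matrix().round(3))
ims=[eyes.read_camera(n)[0] for n in('scene','top')]
cv2.imwrite('pics/up.png',np.hstack([cv2.resize(ims[0][150:360,100:300],None,fx=2,fy=2),cv2.resize(ims[1][80:290,290:470],None,fx=2,fy=2)]))
E
```

```text
time: 7.15
tool_pos: [0.5973, -0.2945, 0.2594]
tool_rot: [-2.716, -1.565, 0.076]
contact_force: [-0.2, 1.1, -0.2]
opening: 0.0112
[-1.057  0.762  1.717  1.577  1.559 -0.906] [ 0.59728949 -0.29450036  0.25935362] [[ 0.006  0.481  0.877]
 [ 0.    -0.877  0.481]
 [ 1.    -0.002 -0.005]]
```

View pics/up.png

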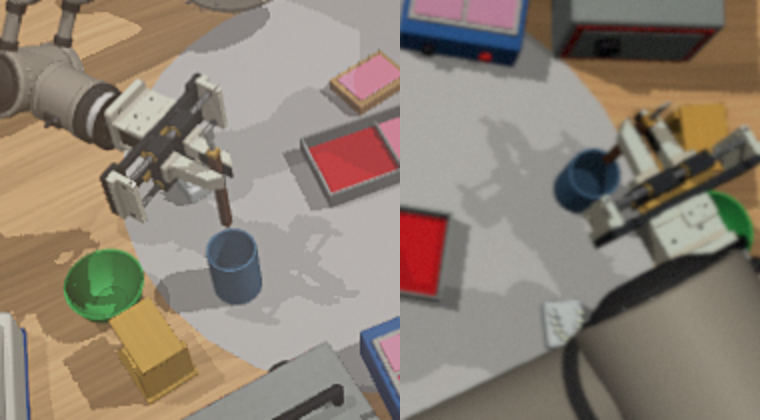

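The handle hangs over the beaker mouth: scene crop butt (224,222), rim centre (233,248). I'll swing the gripper away from the articulator before lowering.

```bash
python3 -m handwheel '[0,0,0,-6,0,0,1, 0,0,0,-12,0,0,1, 0,0,0,-18,0,0,1, 0,0,0,-24,0,0,1, 0,0,0,-24,0,0,1, 0,0,0,-24,0,0,1]'
python3 - <<'E'
from cell import robot,eyes
from h import *
s=robot.observe();ph=.08
zz=np.array([np.cos(ph),np.sin(ph),0]);x=np.array([0,0,1.]);R=Ro.from_matrix(np.c_[x,np.cross(zz,x),zz])
print(s['qpos'].round(3),plan(s,[.598,-.296,.12],R=R),s['tool_pos'])
E
```

```text
time: 7.75
tool_pos: [0.5976, -0.294, 0.2606]
tool_rot: [2.775, -1.566, 0.452]
contact_force: [-0.1, 0.7, 0.0]
opening: 0.0118
[-0.994  0.656  2.038  2.019  1.361 -1.171] (array([-14.06,   0.17,   0.09]), array([-0.3,  0.3,  0.1])) [ 0.5975527  -0.29404495  0.26057472]
```

```bash
python3 -m handwheel '[-2,0.2,0,0,0,0,1, -4,0.2,0,0,0,0,1, -6,0.2,0,0,0,0,1, -8,0.2,0,0,0,0,1, -10,0.2,0,0,0,0,1, -11.5,0.2,0,0,0,0,1, -12.5,0.2,0,0,0,0,1, -13.2,0.2,0,0,0,0,1, -13.7,0.2,0,0,0,0,1, -13.9,0.2,0,0,0,0,1, -13.9,0.2,0,0,0,0,1]'
python3 - <<'E'
from cell import robot,eyes
from h import *
s=robot.observe();print(s['qpos'].round(3),s['contact_force'],s['tool_pos'],Ro.from_euler('xyz',s['tool_rot']).as_matrix().round(3))
ims=[eyes.read_camera(n)[0] for n in('scene','top')]
cv2.imwrite('pics/dn.png',np.hstack([cv2.resize(ims[0][150:360,100:300],None,fx=2,fy=2),cv2.resize(ims[1][80:290,290:470],None,fx=2,fy=2)]))
E
```

```text
time: 8.67
tool_pos: [0.5973, -0.298, 0.121]
tool_rot: [2.633, -1.566, 0.591]
contact_force: [-0.5, -0.8, -0.3]
opening: 0.0117
[-0.998  0.981  2.006  2.056  1.494 -1.436] [-0.50151512 -0.77446248 -0.30068639] [ 0.59734151 -0.29795347  0.12097348] [[ 0.004  0.082  0.997]
 [ 0.003 -0.997  0.082]
 [ 1.     0.002 -0.004]]
```

View pics/dn.png

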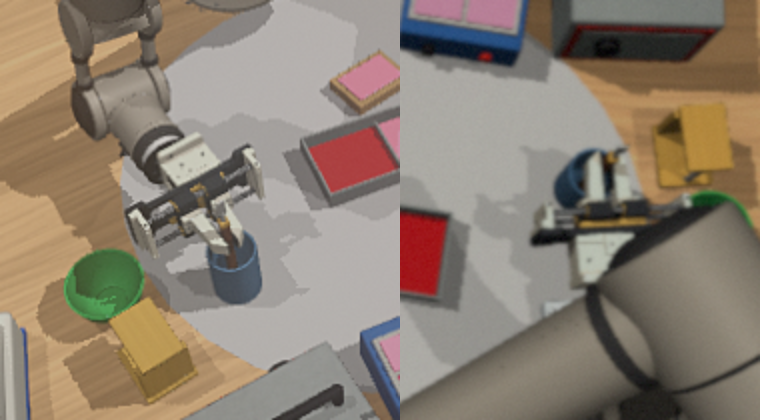

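```bash
python3 -m handwheel '[-0.2,0,0,0,0,0,1, -0.4,0,0,0,0,0,1, -0.4,0,0,0,0,0,1]'
python3 -m handwheel '[0,0,0,0,0,0,-1,0,0,0,0,0,0,-1,0,0,0,0,0,0,-1,0,0,0,0,0,0,-1,0,0,0,0,0,0,-1,0,0,0,0,0,0,-1,0,0,0,0,0,0,-1,0,0,0,0,0,0,-1,0,0,0,0,0,0,-1,0,0,0,0,0,0,-1,0,0,0,0,0,0,-1,0,0,0,0,0,0,-1]'
python3 - <<'E'
from cell import robot,eyes
from h import *
ims=[eyes.read_camera(n)[0] for n in('scene','top')]
cv2.imwrite('pics/rel.png',np.hstack([cv2.resize(ims[0][150:360,100:300],None,fx=2,fy=2),cv2.resize(ims[1][80:290,290:470],None,fx=2,fy=2)]))
E
```

```text
time: 9.02
tool_pos: [0.5973, -0.2977, 0.1168]
tool_rot: [2.689, -1.566, 0.535]
contact_force: [-1.2, 0.4, -0.6]
opening: 0.0116
time: 10.02
tool_pos: [0.5973, -0.2978, 0.1168]
tool_rot: [2.734, -1.566, 0.49]
contact_force: [0.2, 0.1, 0.0]
opening: 0.0871
```

View pics/rel.png

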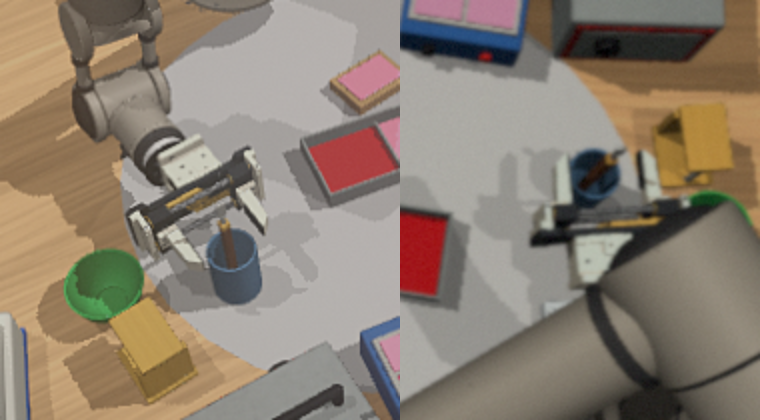

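The spatula stands in the beaker with its blade up, leaning on the rim (scene crop 228,245), clear of the fingers. Backing off, then up.

```bash
python3 -m handwheel '[0,0,-2,0,0,0,-1, 0,0,-4.5,0,0,0,-1, 0,0,-7,0,0,0,-1, 0,0,-9.5,0,0,0,-1, 2,0,-12,0,0,0,-1, 5,0,-13,0,0,0,-1, 8.5,0,-13,0,0,0,-1, 12,0,-13,0,0,0,-1, 15.5,0,-13,0,0,0,-1, 18,0,-13,0,0,0,-1, 18,0,-13,0,0,0,-1]'
python3 - <<'E'
from cell import robot,eyes
from h import *
s=robot.observe();print(s['qpos'].round(3),plan(s,[.46,-.15,.30],5),plan(s,[.435,.255,.26],-10.9))
E
```

```text
time: 11.03
tool_pos: [0.4685, -0.3079, 0.3022]
tool_rot: [1.711, -1.561, 1.513]
contact_force: [-0.3, 0.7, -0.6]
opening: 0.0919
[-1.304  0.506  2.194  1.738  1.491 -1.146] (array([ -0.06, -15.81,   0.45]), array([  0.7, -89.9,   0.2])) (array([ -3.66, -56.41,   1.29]), array([-11.8, -89.4,  12.7]))
```

```bash
python3 -m handwheel '[0,-1.3,0,0,-7,0,-1, 0,-2.6,0,0,-14,0,-1, 0,-4,0,0,-21,0,-1, 0,-5.2,0,0,-28,0,-1, 0,-6.6,0,0,-35,0,-1, 0,-8,0,0,-42,0,-1, 0,-9.2,0,0,-49,0,-1, 0,-10.5,0,0,-56,0,-1, 0,-12,0,0,-63,0,-1, 0,-13.2,0,0,-70,0,-1, 0,-14.5,0,0,-77,0,-1, 0,-15.8,0,0,-84,0,-1]'
python3 - <<'E'
from cell import robot,eyes
from h import *
s=robot.observe();print(s['qpos'].round(3),plan(s,[.435,.255,.26],-10.9))
E
```

```text
time: 12.03
tool_pos: [0.4548, -0.1503, 0.2973]
tool_rot: [3.14, -0.239, 0.083]
contact_force: [0.2, -0.5, -0.6]
opening: 0.0921
[-0.57   0.101  1.719  0.158  1.135  0.865] (array([  0.47, -40.56,   3.87]), array([ -1.8, -13.6,  15.6]))
```

```bash
python3 -m handwheel '[0,-4,0,0,-6,0,-1, 0,-8,0,-1,-12,6,-1, 0.5,-12,1,-1.8,-13.6,12,-1, 0.5,-16,2,-1.8,-13.6,15.6,-1, 0.5,-20,3,-1.8,-13.6,15.6,-1, 0.5,-24,3.9,-1.8,-13.6,15.6,-1, 0.5,-28,3.9,-1.8,-13.6,15.6,-1, 0.5,-32,3.9,-1.8,-13.6,15.6,-1, 0.5,-36,3.9,-1.8,-13.6,15.6,-1, 0.5,-40.5,3.9,-1.8,-13.6,15.6,-1, 0.5,-40.5,3.9,-1.8,-13.6,15.6,-1, 0.5,-40.5,3.9,-1.8,-13.6,15.6,-1]'
python3 - <<'E'
from cell import robot,eyes
from h import *
s=robot.observe();print(s['qpos'].round(3),s['tool_rot'])
c=eyes.camera_info('wrist');p,d=eyes.read_camera('wrist');t=eyes.read_camera('top')[0]
np.savez('w2.npz',p=p,d=d,pos=c['position'],att=c['attitude'])
cv2.imwrite('pics/w2.png',np.hstack([p[:,:],cv2.resize(t[100:310,300:420],None,fx=2,fy=2)]))
X=cloud(c,d);m=((X[...,2]>.02)&(X[...,2]<.05)&(d>0)&(np.hypot(X[...,0]-.424,X[...,1]-.278)<.055)).astype(np.uint8)
print(m.sum(),rect(X[m>0][:,:2]))
m=((X[...,2]>.02)&(X[...,2]<.05)&(d>0)&(np.hypot(X[...,0]-.59,X[...,1]-.298)<.055)).astype(np.uint8)
print('red',m.sum(),rect(X[m>0][:,:2]))
pan=(X[...,2]>.026)&(X[...,2]<.04)&(d>0)&(abs(X[...,0]-.51)<.1)&(abs(X[...,1])<.16);pan[280:]=0;print('pan',rect(X[pan][:,:2]))
E
```

```text
time: 13.03
tool_pos: [0.4346, 0.2573, 0.2594]
tool_rot: [-3.139, -0.003, -0.184]
contact_force: [-0.1, 0.6, -0.1]
opening: 0.0914
[3.820e-01 2.920e-01 1.557e+00 1.000e-03 1.289e+00 2.136e+00] [-3.13855555e+00 -2.78481520e-03 -1.83897508e-01]
2868 [424.7 281.2  52.   62.1  79.8]
red 3297 [590.2 299.8  60.4  52.8  23.3]
pan [491.8  47.6 189.6 158.4  83.3]
```

View pics/w2.png

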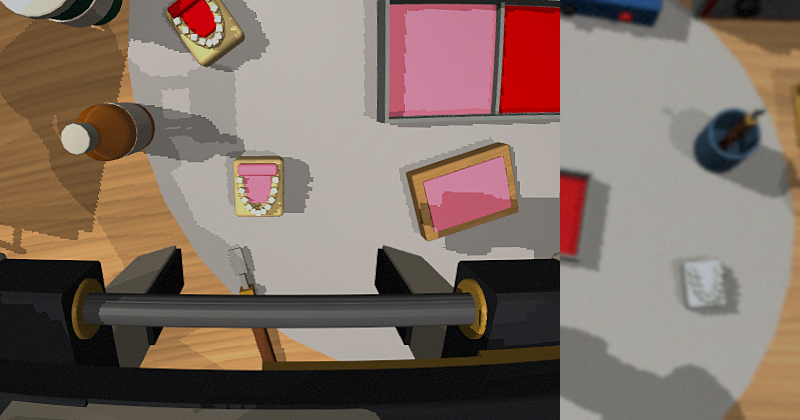

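Wrist view: the pink cast is at (259,187) with the waxbox (465,190) and monomer bottle (105,130) well clear. The top inset shows the spatula standing in the beaker. Going for the pink cast.

```bash
python3 -m handwheel '[-0.7,-1,4,0,0,0,-1, -1.4,-2.1,8,0,0,0,-1, -1.4,-2.1,12,0,0,0,-1, -1.4,-2.1,16,0,0,0,-1, -1.4,-2.1,19,0,0,0,-1, -1.4,-2.1,21.5,0,0,0,-1, -1.4,-2.1,23.1,0,0,0,-1, -1.4,-2.1,23.1,0,0,0,-1]' 25
python3 -m handwheel '[0,0,0,0,0,0,1,0,0,0,0,0,0,1,0,0,0,0,0,0,1,0,0,0,0,0,0,1,0,0,0,0,0,0,1,0,0,0,0,0,0,1,0,0,0,0,0,0,1,0,0,0,0,0,0,1,0,0,0,0,0,0,1]' 25
```

```text
time: 13.8
tool_pos: [0.4257, 0.2754, 0.0265]
tool_rot: [3.141, 0.001, -0.191]
contact_force: [-1.0, -0.5, -0.0]
opening: 0.092
time: 14.55
tool_pos: [0.428, 0.2786, 0.0305]
tool_rot: [-3.137, -0.007, -0.189]
contact_force: [-1.4, 1.8, 5.5]
opening: 0.0516
```

```bash
python3 -m handwheel '[0,0,-0.5,0,0,0,1,0,0,-1.5,0,0,0,1,0,0,-3.5,0,0,0,1,0,0,-6,0,0,0,1,0,0,-9,0,0,0,1,0,0,-12,0,0,0,1,0,0,-15,0,0,0,1,0,0,-17,0,0,0,1,0,0,-17,0,0,0,1]'
python3 - <<'E'
from cell import robot,eyes
from h import *
ci=eyes.camera_info('wrist')
for f in('w1','w2'):
    z=np.load(f+'.npz');d=z['d'];c=dict(ci,position=z['pos'],attitude=z['att']);X=cloud(c,d)
    m=(X[...,2]>.026)&(X[...,2]<.036)&(d>0)&(abs(X[...,0]-.51)<.09)&(abs(X[...,1])<.15)
    m[:135 if f=='w1' else 0]=0; m[265 if f=='w1' else 130:]=0
    if f=='w1': m[:,255:305]=0
    else: m[:,:370]=0
    m=cv2.morphologyEx(m.astype(np.uint8),cv2.MORPH_OPEN,np.ones((3,3)))>0
    v,u=np.nonzero(m);print(f,m.sum(),u.min(),u.max(),v.min(),v.max(),rect(X[m][:,:2]))
    cv2.imwrite(f'pics/m_{f}.png',m*255)
t=np.load('top0.npz');c=eyes.camera_info('top');X=cloud(c,t['d'])
m=(X[...,2]>.022)&(X[...,2]<.037)&(abs(X[...,0]-.51)<.1)&(abs(X[...,1])<.15);m[:,258:282]=0;m[235:]=0
print('top',m.sum(),rect(X[m][:,:2]))
s=robot.observe();print(s['tool_pos'],s['tool_rot'],s['opening'],plan(s,[.5205,.073,.20],-8.2))
E
```

```text
time: 15.3
tool_pos: [0.4281, 0.2785, 0.2048]
tool_rot: [-3.133, -0.012, -0.189]
contact_force: [0.2, 0.3, -1.2]
opening: 0.0516
w1 2750 143 399 148 264 [511.4  12.9 252.9 121.8  82.1]
w2 1418 383 559 0 122 [512.8  44.9 189.6 116.2  83. ]
top 450 [510.7  12.  252.1 121.5  82.3]
[0.42810769 0.27849713 0.20482156] [-3.13305375 -0.01245563 -0.18937458] 0.051574042790297175 (array([12.94, 18.45,  0.49]), array([-0.5, -0.7, -2.6]))[ WARN:0@0.071] global loadsave.cpp:1063 imwrite_ Unsupported depth image for selected encoder is fallbacked to CV_8U.
```

```bash
python3 -m handwheel '[2,2.8,0,0,0,-3,1, 4,5.6,0,0,0,-3,1, 6,8.4,0,0,0,-3,1, 8,11.2,0,0,0,-3,1, 10,14,0,0,0,-3,1, 12,16.8,0,0,0,-3,1, 13.2,18.4,0,0,0,-3,1, 13.2,18.4,0,0,0,-3,1, 13.2,18.4,0,0,0,-3,1]'
python3 - <<'E'
from cell import robot,eyes
from h import *
s=robot.observe();print(s['tool_pos'],s['tool_rot'],s['opening'],s['contact_force'],plan(s,[.523,.0732,.045],-7.8))
c=eyes.camera_info('wrist');p,d=eyes.read_camera('wrist');X=cloud(c,d)
m=(d>0)&(np.hypot(X[...,0]-s['tool_pos'][0],X[...,1]-s['tool_pos'][1])<.05)&(X[...,2]>s['tool_pos'][2]-.02)&(X[...,2]<s['tool_pos'][2]+.025)
i=p.astype(int);m&=(i[...,2]-i[...,0]>30)
print('held',m.sum(),rect(X[m][:,:2]),X[m][:,2].max()); cv2.imwrite('pics/w3.png',p)
E
```

```text
time: 16.05
tool_pos: [0.5209, 0.0712, 0.1989]
tool_rot: [-3.138, -0.003, -0.14]
contact_force: [0.2, 0.4, -1.9]
opening: 0.0519
[0.52093118 0.07119484 0.19887141] [-3.13823448 -0.00335992 -0.13962019] 0.05191276092041646 [ 0.19369023  0.36723498 -1.89184276] (array([ 0.13, -0.18, 15.39]), array([-0.2, -0.2, -0.2]))
held 11628 [516.8  69.5  54.3  62.   81.9] 0.22362942087234405
```

View pics/w3.png

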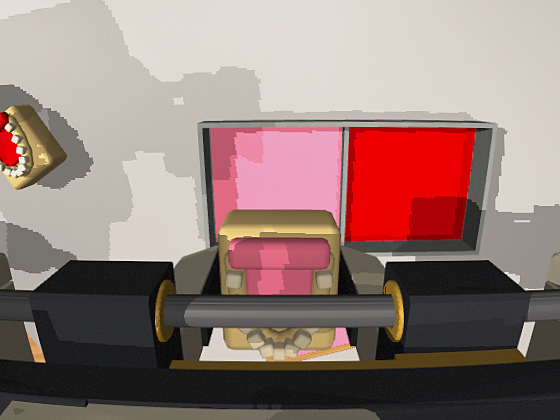

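The cast is held level over the pink pocket, teeth towards -x, and the red pocket is empty. Lowering.

```bash
python3 -m handwheel '[0.2,-0.45,2.5,0,0,0,1, 0.2,-0.45,5,0,0,0,1, 0.2,-0.45,7.5,0,0,0,1, 0.2,-0.45,10,0,0,0,1, 0.2,-0.45,12,0,0,0,1, 0.2,-0.45,13.5,0,0,0,1, 0.2,-0.45,14.5,0,0,0,1, 0.2,-0.45,15,0,0,0,1, 0.2,-0.45,15.4,0,0,0,1, 0.2,-0.45,15.6,0,0,0,1, 0.2,-0.45,15.6,0,0,0,1, 0.2,-0.45,15.6,0,0,0,1]'
```

```text
time: 17.1
tool_pos: [0.5254, 0.0768, 0.0446]
tool_rot: [-3.138, -0.007, -0.137]
contact_force: [-0.2, -1.3, -1.5]
opening: 0.0515
```

```bash
python3 -m handwheel '[0,0,0.1,0,0,0,1,0,0,0.2,0,0,0,1,0,0,0.3,0,0,0,1,0,0,0.4,0,0,0,1,0,0,0.5,0,0,0,1,0,0,0.6,0,0,0,1,0,0,0.6,0,0,0,1]'
```

```text
time: 17.68
tool_pos: [0.5249, 0.0767, 0.0377]
tool_rot: [-3.138, -0.005, -0.137]
contact_force: [-0.6, -0.4, -1.1]
opening: 0.052
```

```bash
python3 -m handwheel '[0,0,0.05,0,0,0,1,0,0,0.1,0,0,0,1,0,0,0.15,0,0,0,1,0,0,0.15,0,0,0,1]'; python3 -m handwheel '[0,0,0.05,0,0,0,1,0,0,0.1,0,0,0,1,0,0,0.1,0,0,0,1]'
```

```text
time: 18.02
tool_pos: [0.5251, 0.0767, 0.0366]
tool_rot: [-3.138, -0.006, -0.137]
contact_force: [-0.5, -0.1, 0.8]
opening: 0.0517
time: 18.27
tool_pos: [0.5251, 0.0768, 0.0365]
tool_rot: [-3.138, -0.006, -0.137]
contact_force: [-3.2, -0.3, 10.7]
opening: 0.052
```

Contact at 10.7 N. Opening partway so the fingers stay off the walls, then lifting.

```bash
python3 -m handwheel '[0,0,-0.1,0,0,0,-0.4,0,0,-0.1,0,0,0,-0.4,0,0,-0.1,0,0,0,-0.4,0,0,-0.1,0,0,0,-0.4,0,0,-1,0,0,0,-0.4,0,0,-3,0,0,0,-0.4,0,0,-6,0,0,0,-0.4,0,0,-9.5,0,0,0,-0.7,0,0,-13,0,0,0,-1,0,0,-17,0,0,0,-1,0,0,-20,0,0,0,-1,0,0,-20,0,0,0,-1]'
python3 - <<'E'
from cell import robot,eyes
from h import *
s=robot.observe();print(s['tool_pos'],s['qpos'].round(2),plan(s,[.56,.25,.25],24))
c=eyes.camera_info('wrist');p,d=eyes.read_camera('wrist');X=cloud(c,d)
m=(d>0)&(np.hypot(X[...,0]-.52,X[...,1]-.074)<.045)&(X[...,2]>.028)&(X[...,2]<.06);print('pink',m.sum(),rect(X[m][:,:2]),X[m][:,2].max())
E
```

```text
time: 19.27
tool_pos: [0.5266, 0.0763, 0.2428]
tool_rot: [-3.136, -0.018, -0.137]
contact_force: [0.8, -0.2, 0.5]
opening: 0.0909
[0.52660131 0.07632448 0.24281125] [-0.    0.35  1.52  0.    1.25  1.71] (array([  0.95, -17.66,  -0.61]), array([  0. ,  -1.1, -31.8]))
pink 3252 [521.3  76.8  52.1  60.9  82.2] 0.04894809343048928
```

Pink cast sits at (0.521,0.077) with its top at 48 mm, so flat on its mat. Next: red cast, checking the bottle's clearance.

```bash
python3 - <<'E'
from cell import robot,eyes
from h import *
ci=eyes.camera_info('wrist');z=np.load('w2.npz');d=z['d'];c=dict(ci,position=z['pos'],attitude=z['att']);X=cloud(c,d)
m=(d>0)&(X[...,2]>.05)&(X[...,2]<.13);m[200:]=0;m[:80]=0;m[:,180:]=0
print('mono',m.sum(),rect(X[m][:,:2]))
m=(d>0)&(X[...,2]>.1)&(X[...,2]<.13);m[200:]=0;m[:80]=0;m[:,180:]=0
print('cap',m.sum(),rect(X[m][:,:2]))
c=eyes.camera_info('top');t=np.load('top0.npz');X=cloud(c,t['d']);m=(X[...,2]>.05)&(X[...,2]<.13);m2=np.zeros_like(m);m2[178:215,98:132]=1;m&=m2;print(rect(X[m][:,:2]))
E
```

```text
mono 3394 [510.9 399.6  51.8  44.3   2.7]
cap 970 [511.  403.5  24.2  24.6  34.9]
[508.4 399.7  46.8  53.1  63.3]
```

```bash
python3 -m handwheel '[0.3,-4,0,0,0,-7,-1, 0.5,-8,-0.5,0,0,-14,-1, 0.8,-12,-0.5,0,0,-21,-1, 1,-15.5,-0.5,0,0,-28,-1, 1,-17.7,-0.5,0,0,-32,-1, 1,-17.7,-0.5,0,0,-32,-1, 1,-17.7,-0.5,0,0,-32,-1, 1,-17.7,-0.5,0,0,-32,-1]'
python3 - <<'E'
from cell import robot,eyes
from h import *
s=robot.observe()
c=eyes.camera_info('wrist');p,d=eyes.read_camera('wrist');X=cloud(c,d)
m=(d>0)&(np.hypot(X[...,0]-.59,X[...,1]-.3)<.05)&(X[...,2]>.02)&(X[...,2]<.05);r=rect(X[m][:,:2]);print('red',m.sum(),r)
cv2.imwrite('pics/w4.png',p)
print(s['tool_pos'],s['tool_rot'],s['qpos'].round(2),plan(s,[r[0]/1e3,r[1]/1e3,.028],24))
E
```

```text
time: 19.98
tool_pos: [0.5574, 0.2495, 0.24]
tool_rot: [3.141, -0.004, 0.42]
contact_force: [-0.3, 0.0, 0.3]
opening: 0.092
red 3537 [591.6 301.2  60.9  51.3  23.8]
[0.55735169 0.24946072 0.23997409] [ 3.14133031 -0.00436256  0.42014746] [0.3  0.5  1.29 0.   1.35 1.45] (array([ 5.14, -3.33, 21.22]), array([ 0. , -0.2,  0.1]))
```

View pics/w4.png

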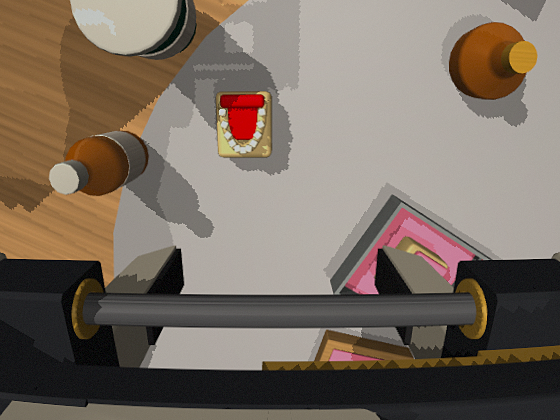

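The red cast is at (244,125). The monomer bottle (105,160) leaves the gripper body only about 4 mm of clearance, so I'll approach offset 3 mm and 4° away from it and stop above it to verify.

```bash
python3 -m handwheel '[2,-1.2,3,0,0,-4,-1, 4,-2.4,6,0,0,-4,-1, 5.25,-3,9,0,0,-4,-1, 5.25,-3,12,0,0,-4,-1, 5.25,-3,14,0,0,-4,-1, 5.25,-3,14,0,0,-4,-1, 5.25,-3,14,0,0,-4,-1, 5.25,-3,14,0,0,-4,-1]' 25
python3 - <<'E'
from cell import robot,eyes
from h import *
s=robot.observe();print(s['tool_pos'],s['tool_rot'],plan(s,[.593,.2986,.028],28))
E
```

```text
time: 20.7
tool_pos: [0.5955, 0.2988, 0.1033]
tool_rot: [3.141, -0.009, 0.49]
contact_force: [-0.1, -0.2, 0.9]
opening: 0.0921
[0.59548495 0.29879871 0.10332273] [ 3.14059335 -0.0093324   0.48963871] (array([-0.3 , -0.11,  7.53]), array([ 0.1, -0.5,  0.1]))
```

```bash
python3 -m handwheel '[-0.2,-0.1,2.5,0,0,0,-1, -0.2,-0.1,5,0,0,0,-1, -0.2,-0.1,6.5,0,0,0,-1, -0.2,-0.1,7.4,0,0,0,-1, -0.2,-0.1,7.4,0,0,0,-1, -0.2,-0.1,7.4,0,0,0,-1]' 25
python3 -m handwheel '[0,0,0,0,0,0,1,0,0,0,0,0,0,1,0,0,0,0,0,0,1,0,0,0,0,0,0,1,0,0,0,0,0,0,1,0,0,0,0,0,0,1,0,0,0,0,0,0,1,0,0,0,0,0,0,1,0,0,0,0,0,0,1,0,0,0,0,0,0,1]' 25
```

```text
time: 21.2
tool_pos: [0.5936, 0.2996, 0.0291]
tool_rot: [3.141, -0.009, 0.491]
contact_force: [0.2, -0.4, 0.2]
opening: 0.0921
time: 22.03
tool_pos: [0.5925, 0.2997, 0.0276]
tool_rot: [3.141, -0.007, 0.491]
contact_force: [-0.3, 0.5, 2.2]
opening: 0.0521
```

```bash
python3 -m handwheel '[0,0,-0.5,0,0,0,1,0,0,-1.5,0,0,0,1,0,0,-3.5,0,0,0,1,0,0,-6,0,0,0,1,0,0,-9,0,0,0,1,0,0,-12,0,0,0,1,0,0,-15,0,0,0,1,0,0,-17,0,0,0,1,0,0,-17,0,0,0,1]'
python3 - <<'E'
from cell import robot,eyes
from h import *
s=robot.observe();print(s['tool_pos'],s['tool_rot'],s['opening'],plan(s,[.505,-.0491,.195],-7.8))
E
```

```text
time: 22.78
tool_pos: [0.5937, 0.2998, 0.204]
tool_rot: [3.139, -0.017, 0.491]
contact_force: [0.3, 0.4, 0.2]
opening: 0.0532
[0.59372908 0.29975423 0.20399919] [ 3.13940329 -0.01711763  0.49114302] 0.05316527622939944 (array([-24.29,  26.58,   0.54]), array([-0.2, -1. , 35.9]))
```

```bash
python3 -m handwheel '[-2.4,2.7,0,0,0,4,1, -4.9,5.3,0,0,0,8,1, -7.3,8,0,0,0,12,1, -9.7,10.6,0,0,0,16,1, -12.2,13.3,0,0,0,20,1, -14.6,16,0,0,0,24,1, -17,18.6,0,0,0,28,1, -19.4,21.3,0,0,0,32,1, -21.9,24,0,0,0,35.9,1, -24.3,26.6,0,0,0,35.9,1, -24.3,26.6,0,0,0,35.9,1, -24.3,26.6,0,0,0,35.9,1]'
python3 - <<'E'
from cell import robot,eyes
from h import *
s=robot.observe();print(s['tool_pos'],s['tool_rot'],s['opening'])
c=eyes.camera_info('wrist');p,d=eyes.read_camera('wrist');X=cloud(c,d)
m=(d>0)&(np.hypot(X[...,0]-s['tool_pos'][0],X[...,1]-s['tool_pos'][1])<.05)&(X[...,2]>s['tool_pos'][2]-.02)&(X[...,2]<s['tool_pos'][2]+.025)
i=p.astype(int);m&=(i[...,2]-i[...,0]>30);r=rect(X[m][:,:2])
print('held',m.sum(),r,X[m][:,2].max()); cv2.imwrite('pics/w5.png',p)
T=s['tool_pos'].copy();T[:2]+=np.array([.5026,-.0495])-r[:2]/1e3;T[2]=.034
print(plan(s,T,-7.8))
E
```

```text
time: 23.78
tool_pos: [0.502, -0.0517, 0.1954]
tool_rot: [-3.138, -0.005, -0.139]
contact_force: [0.1, 0.4, -0.4]
opening: 0.0519
[ 0.501962   -0.05166876  0.19537822] [-3.13800738 -0.00460716 -0.13913095] 0.051869927124565514
held 12613 [502.6 -53.7  53.8  61.7  78.8] 0.21972986815543605
(array([-0.13, -0.36, 16.14]), array([-0.2, -0.3, -0.2]))
```

View pics/w5.png

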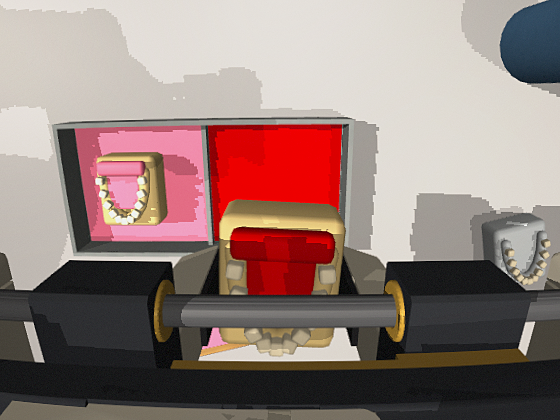

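The pink cast stands in its pocket (130,190) and the red cast is held level over the red pocket (280,280). Lowering.

```bash
python3 -m handwheel '[-0.1,-0.35,2.5,0,0,0,1, -0.1,-0.35,5,0,0,0,1, -0.1,-0.35,7.5,0,0,0,1, -0.1,-0.35,10,0,0,0,1, -0.1,-0.35,12,0,0,0,1, -0.1,-0.35,13.5,0,0,0,1, -0.1,-0.35,14.5,0,0,0,1, -0.1,-0.35,15,0,0,0,1, -0.1,-0.35,15.4,0,0,0,1, -0.1,-0.35,15.6,0,0,0,1, -0.1,-0.35,15.6,0,0,0,1, -0.1,-0.35,15.6,0,0,0,1]'
python3 -m handwheel '[0,0,0.1,0,0,0,1,0,0,0.2,0,0,0,1,0,0,0.3,0,0,0,1,0,0,0.3,0,0,0,1]'
```

```text
time: 24.83
tool_pos: [0.5036, -0.0461, 0.0406]
tool_rot: [-3.138, -0.007, -0.135]
contact_force: [0.1, 0.8, -0.5]
opening: 0.0526
time: 25.17
tool_pos: [0.5032, -0.0461, 0.0369]
tool_rot: [-3.138, -0.006, -0.136]
contact_force: [-0.2, -0.5, -1.4]
opening: 0.0523
```

```bash
python3 -m handwheel '[0,0,0.05,0,0,0,1,0,0,0.1,0,0,0,1,0,0,0.15,0,0,0,1,0,0,0.2,0,0,0,1,0,0,0.2,0,0,0,1]'; python3 -m handwheel '[0,0,0.05,0,0,0,1,0,0,0.1,0,0,0,1,0,0,0.1,0,0,0,1]'
```

```text
time: 25.58
tool_pos: [0.5032, -0.046, 0.0348]
tool_rot: [-3.138, -0.006, -0.135]
contact_force: [0.0, -0.1, -1.1]
opening: 0.0524
time: 25.83
tool_pos: [0.5032, -0.046, 0.0338]
tool_rot: [-3.138, -0.006, -0.136]
contact_force: [0.4, -0.2, -1.1]
opening: 0.0523
```

```bash
python3 -m handwheel '[0,0,0.05,0,0,0,1,0,0,0.1,0,0,0,1,0,0,0.1,0,0,0,1]'
```

```text
time: 26.08
tool_pos: [0.5032, -0.046, 0.0335]
tool_rot: [-3.138, -0.006, -0.135]
contact_force: [-2.9, 0.2, 6.0]
opening: 0.0523
```

Contact at 6 N. Releasing and lifting, then moving back towards the robot to free the views.

```bash
python3 -m handwheel '[0,0,-0.05,0,0,0,-0.4,0,0,-0.05,0,0,0,-0.4,0,0,-0.05,0,0,0,-0.4,0,0,-0.05,0,0,0,-0.4,0,0,-1,0,0,0,-0.4,0,0,-3,0,0,0,-0.4,0,0,-6,0,0,0,-0.4,0,0,-9.5,0,0,0,-0.4,0,0,-13,0,0,0,-0.4,0,0,-17,0,0,0,-0.4,-3,0,-20,0,0,0,-0.4,-5,0,-22,0,0,0,-0.4]'
python3 - <<'E'
from cell import robot,eyes
from h import *
s=robot.observe();print(s['tool_pos'])
c=eyes.camera_info('wrist');p,d=eyes.read_camera('wrist');X=cloud(c,d)
for n,q in(('pink',(.52,.076)),('red',(.503,-.05))):
    m=(d>0)&(np.hypot(X[...,0]-q[0],X[...,1]-q[1])<.047)&(X[...,2]>.028)&(X[...,2]<.06);print(n,m.sum(),rect(X[m][:,:2]),X[m][:,2].max())
sc=eyes.read_camera('scene')[0];cs=eyes.camera_info('top');t,dt=eyes.read_camera('top');Xt=cloud(cs,dt)
m=(np.hypot(Xt[...,0]-.598,Xt[...,1]+.297)<.045)&(Xt[...,2]>.08)&(Xt[...,2]<.096);print('beaker',rect(Xt[m][:,:2]))
m=(np.hypot(Xt[...,0]-.598,Xt[...,1]+.297)<.12)&(Xt[...,2]>.1)&(Xt[...,2]<.25);print('spat',m.sum(),Xt[m][:,2].max(),Xt[m][:,:2].mean(0))
d0=np.load('top0.npz')['d'];X0=cloud(cs,d0)
for n,q,lo,hi in(('bare',(.408,-.27),.015,.06),('coffee',(.6465,.4085),.09,.13),('mono',(.51,.4),.05,.13),('waxbox',(.376,.06),.015,.04),('burner',(.742,.11),.05,.1)):
    print(n,*[rect(A[(np.hypot(A[...,0]-q[0],A[...,1]-q[1])<.075)&(A[...,2]>lo)&(A[...,2]<hi)][:,:2]) for A in(X0,Xt)])
cv2.imwrite('pics/fin.png',np.hstack([cv2.resize(p[:,:],(400,300)),cv2.resize(sc[100:340,130:450],(400,300))]))
E
```

```text
time: 27.08
tool_pos: [0.4519, -0.0398, 0.2561]
tool_rot: [-3.139, -0.01, -0.135]
contact_force: [-0.0, 0.3, 0.1]
opening: 0.0642
[ 0.4519315  -0.03984649  0.25609988]
pink 3272 [520.4  75.7  52.1  61.5  82. ] 0.049478625267526444
red 3354 [503.5 -46.7  51.7  62.1  78.8] 0.04908726903229327
beaker [ 596.2 -294.9   66.9   64.6   37.5]
spat 100 0.1968299000876923 [ 0.59587283 -0.29684578]
bare [ 408.6 -270.7   62.2   52.4    6.4] [ 408.6 -270.7   61.9   52.9    4.3]
coffee [646.5 408.5  77.7  82.2   5.9] [646.7 407.8  77.5  81.5   3.1]
mono [508.4 399.7  46.8  53.1  63.3] [508.6 400.   47.1  52.9  65.2]
waxbox [383.   60.6  94.4 110.    8.7] [388.6  60.8  61.1 111.3   1.9]
burner [741.8 110.5  27.7  26.5  88.7] [742.2 110.4  26.4  27.5  58.8]
```

View pics/fin.png

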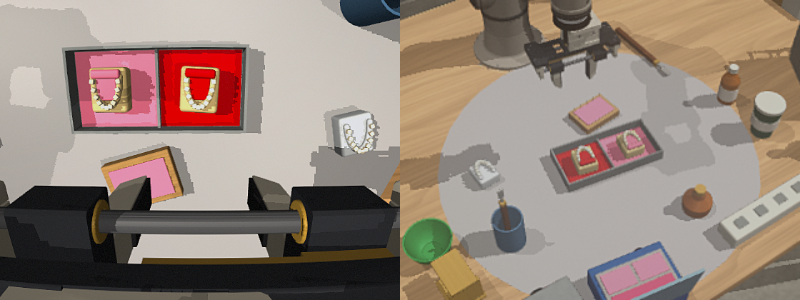

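The wrist view shows both casts flat on their own mats, at (110,90) and (202,88). The scene view shows the spatula blade up in the beaker (505,215). The waxbox is partly hidden from the top camera by the arm, but looks in place here.

```bash
python3 -c "
from cell import robot
print(robot.hand_in())"
```

```text
the job is handed in; nothing more can be done
None
```

I finished the job in the order asked and handed it in at about 27 s on the clock.

- **Spatula:** I lifted it off the pan, turned it upright and set it in the blue beaker. Blade up, it leans on the rim with its tip about 0.19 m above the bench. The beaker moved 2 mm at most, which is within measurement error.
- **Casts:** I gripped both with 25 N and lowered them until they touched, at about 11 N for pink and 6 N for red. Each sits flat on its own mat. Their tops measured about 49 mm, against 48 mm expected, and their centres are within about 3 mm of the pocket centres.
- **Bystanders:** The bare cast, coffee cup, monomer bottle and burner measured unchanged to within 1 mm. The bowl and articulator I checked only by eye in the last picture.
- **Disagreeing check:** The waxbox measured about 6 mm off in the last top view because the arm hid part of it. It looked in place in the wrist and scene pictures, and nothing came near it.

I viewed 11 pictures, more than the 8 planned but within the limit of 12.

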